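# Turn the filler's circuit board solder side up in the rework frame and lock it

### The arm

A 6-joint arm with a two-finger parallel gripper is mounted at the origin on the work surface. World frame = base frame: x ahead of the robot, y to its left, z up, the work surface at z = 0. Lengths are in mm, angles in rad, forces in N, time in s.
With the tool pointing down it reaches from about 350 to 775 mm from the base axis. Payload 7.3 kg.
Tool frame: the origin (TCP) lies on the front face of the gripper's body, between the roots of the fingers; the fingertips stand 66 mm ahead of it and the grasp point (between the pads) lies 47 mm ahead of it (bot.tcp_to_grasp is the z of the grasp point in the tool frame, in mm); z points along the fingers, y is the direction in which the jaws open and shut (so a half turn about z gives the same grasp; the last joint's range is limited). The gripper opens to 92 mm and grips with 3 to 60 N. Pads are 19 mm wide; open, the fingers measure 130 mm over their backs; the gripper's body (75 mm by 190 mm) begins 47 mm behind the grasp point.
Start: joints at [-0.146, 0.342, 1.524, -0, 1.275, -0.146], TCP at [525.013, 0.02, 292.241] pointing down, gripper open.
Joint ranges: [-2.53, 2.53], [-0.77, 2.02], [0.04, 2.7], [-1, 4.14], [0.28, 2.66], [-3.11, 3.11]. Speed limits (rad/s): [2.57, 2.57, 3.14, 3.14, 3.14, 3.14].

### API

Orientations are given as [roll, pitch, yaw] about the fixed x, y, z axes, in that order (R = Rz(yaw) Ry(pitch) Rx(roll)).
In Python, from plant import bot gives the robot as it stands.
- The arm moves only by the tool carry_out, never from a script. Its argument "deltas" is a list that holds one entry, the list of rows, each a list of 4 numbers: the shift along the tool's x, y, z in mm, then the turn about the tool's z in units of 5 degrees (1.0 is 5 degrees). A call has 1 to 20 rows; each row is the pose to reach, as a shift and turn from the pose commanded when the call began, along the tool's axes at that moment; what a row does not reach only later rows make up. A row lasts 1/10 s, in which the tool goes at most 50 mm and 8.59 degrees, less where a joint would pass 70% of its speed; a pose out of reach is approached as far as the arm can. A call with a gripper value outside its range is refused whole. "fingers" is the finger opening in mm, from 0 to 91.8, set as the call begins (left out, the last holds). The fingers move at their own pace and stop on an object; the grip force is fixed at half the most. Time passes only in rows, so rows that repeat a pose let the fingers close. It gives the time, the measured TCP pose, the force and the opening at its end, in the units of the state.
- bot.get_obs(): the state, without advancing time (a new reading comes with each control period).
- bot.capture(name): name is "scene" or "side" or "wrist"; returns (picture, depth): 384x512x3 uint8, blue, green, red; 384x512 float32, mm along the optical axis (not along the pixel's ray), 0 where there is no reading.
- bot.camera_model(name): a dict with "K" (3x3 intrinsics, pixels), "camera_from_world" (4x4, takes a point from world to camera coordinates). Camera axes: x right, y down, z forward; pixel columns grow to the right and rows downward; lengths in mm; the calibration is good to about 2 mm. The wrist camera is an equidistant fisheye: a pixel r from the principal point sees the ray r / f radians off the axis. A picture is of the moment at which its call begins: read the wrist's pose just before it. camera_model takes no time and is no camera call; for the wrist camera it gives the pose at the moment of the call.
- bot.close_job(): hands the job in, once; it reports no verdict.
The state is a dict: "time": time; "joint_positions": joint angles; "dq": joint speeds; "tau": joint torques, N m; "tool_pos": TCP position; "tcp_rot": TCP orientation; "contact_force": force on the tool from outside, world axes, zero at the start; "moment": the same for the moment, N m; "grip_width": finger opening in mm.
Only numpy, scipy, OpenCV 4.12 (cv2) and the standard library are available. Lean on these libraries where they do the work, as an engineer would, in place of code of your own. Each camera call takes 0.05 s, during which the arm holds its last target. There are 200 camera calls.

### The job

The bottle filler's circuit board stands roughly on edge in the rework frame, its pivot loose. Turn the board about its long axis until it lies level with the bare solder side facing up and the components hanging below, then tighten the black T-shaped knob on top of the frame's bearing, clockwise until it goes no further, so the board is locked there. Leave the bottle, the funnel and the screwdriver where they are.

Things in the scene. Friction and masses are not known exactly. Their poses are not given: they have to be found in the camera images.
- frame: Rework frame, fixed: aluminium rail 300 mm long on two dark cross feet 190 mm wide, an upright 115 mm to each side of the middle, open above between them. Origin on the bench under the rail's middle; x across the frame (away from the robot at yaw 0), y along rail and pivot axis, z up. Only place and yaw vary. The pivot axis is level, along y, 125 mm above the bench. Low thumbscrews on the carriages stay as they are.
- board (a joint): Turn of the board about the pivot, rad. 0: level, solder side up. pi/2: on edge, solder side towards the frame's -x (robot side). pi: level, components up. Starts 0.95 to 2.15, range -1.2 to 3.9. Going down to 0, the uppermost edge swings over to the frame's +x side. It stays where left: friction 0.1 N m while loose (2 to 3 N near the edge turns it), about 1 N m when locked.
- board_centre (a point): Middle of the green board, on the pivot axis: 160 mm along it, 110 mm wide (55 either side), 3 mm thick. Axes turn with it: y along the pivot, z out of the bare solder side (flat, 1 mm dots), x to the edge uppermost at the start. Aluminium jaws, 90 mm across, 14 mm thick, hold the short ends, 75 to 87 mm from the middle; long edges are free. Components on the other side stand up to 26 mm.
- board_edge (a point): Middle of the board's free long edge that is uppermost at the start, 55 mm from the pivot axis. Same axes as board_centre.
- lock_knob (a joint): Turn of the lock knob, rad, growing clockwise seen from above. Starts 0 to 0.35 (loose). It turns easily (0.08 N m) to 0.8, where the clamp meets the shaft, then more stiffly (to about 0.13 N m); locked beyond 1.2, stop at 1.6. It stays where left.
- lock_knob_grip (a point): Middle of the black T-knob's bar, on its upright axis: 115 mm from the frame's middle along +y, 174 mm above the bench. Bar 56 mm long (point's x), 14 mm wide (y), 22 mm high, its underside 163 mm up, over a bearing block 48 by 30 mm whose top is 149 mm up. At knob value 0 the bar points 0.85 rad anticlockwise of the frame's x; it turns with the knob (along the frame's x at 0.85).
- bottle_centre (a point): Bystander: full pale plastic bottle, 76 mm across, 250 mm tall, standing on the left; the point is half-way up its axis.
- funnel_centre (a point): Bystander: black funnel standing mouth down on the right, 110 mm across, 110 mm tall; the point is half-way up its axis.
- screwdriver: Bystander: black-handled screwdriver, 180 mm long, lying on the bench at the left, farther off than the bottle; its origin lies along its length.

How it is judged:
By the outcome, as a careful person would: the job done as asked, in the order asked, and still so for the second after the job is handed in, with the robot touching nothing.
It also fails if it takes over 48 s, if anything falls off the work surface, if the arm or the gripper's body presses on something with over 40 N, if the wrist force passes 120 N, or if a joint passes its speed limit or range.

## Working session

There is one attempt and no reset: what is moved stays moved. The work goes in short steps, Python scripts to look and compute and a tool call to move; the robot and the scene stay as the last step left them, time stands still between calls to the robot, and variables do not carry over. Pictures are saved under pics/ and viewed, about 8 in all and at most 12, crops included, and the job is handed in when it is done.

Besides the shell and the picture viewer there is one more tool, called after "Emit:" as name(argument=value, ...) on one line, values as JSON. carry_out: Moves the arm, as the interface text tells. Its arguments: {"type":"object","properties":{"deltas":{"type":"array","items":{"type":"array","items":{"type":"array","items":{"type":"number"}}}},"fingers":{"type":"number"}},"required":["deltas"]}

```bash
mkdir -p pics; ls
cat > h.py <<'E'
import numpy as np,cv2
from plant import bot
def world(name):
    m=bot.camera_model(name); im,d=bot.capture(name)
    K=np.array(m["K"]);T=np.linalg.inv(np.array(m["camera_from_world"]))
    v,u=np.mgrid[:384,:512]
    P=np.stack([(u-K[0,2])/K[0,0]*d,(v-K[1,2])/K[1,1]*d,d],-1)
    W=P@T[:3,:3].T+T[:3,3]; W[d<=0]=np.nan
    return im,d,W
E
python3 - <<'E'
from h import *
for n in("scene","side"):
    im,d,W=world(n); np.save(n+".npy",W); cv2.imwrite(f"{n}.png",im)
a=np.hstack([cv2.imread("scene.png"),cv2.imread("side.png")])
cv2.imwrite("pics/a1.png",cv2.resize(cv2.imread("scene.png"),(800,600),interpolation=cv2.INTER_CUBIC))
cv2.imwrite("pics/a2.png",cv2.resize(cv2.imread("side.png"),(800,600),interpolation=cv2.INTER_CUBIC))
print(bot.get_obs())
for n in("scene","side"):print(np.linalg.inv(bot.camera_model(n)["camera_from_world"]).round(2))
E
```

```text
pics
{'time': 0.1, 'joint_positions': array([-1.45983923e-01,  3.42659657e-01,  1.52487356e+00, -1.78007930e-05,
        1.27540606e+00, -1.46002910e-01]), 'dq': array([-0.00029844, -0.00253626, -0.0033406 ,  0.00053208, -0.00121497,
        0.00207281]), 'tau': array([ 1.49919495e-03, -4.32001984e+01, -2.44694173e+01,  7.19219679e-02,
        5.25739230e-02, -9.79429342e-05]), 'tool_pos': array([5.24743757e+02, 6.40268363e-02, 2.91627700e+02]), 'tcp_rot': array([-3.14025788e+00, -1.79071243e-04,  1.57082039e+00]), 'contact_force': array([-0.55780896, -0.54778094, -0.6708259 ]), 'moment': array([-0.02331983, -0.0384074 ,  0.02111985]), 'grip_width': 91.8405350147925}
[[-2.60000e-01  8.00000e-01 -5.40000e-01  1.32648e+03]
 [ 9.70000e-01  2.10000e-01 -1.50000e-01  2.12660e+02]
 [-1.00000e-02 -5.60000e-01 -8.30000e-01  1.38017e+03]
 [ 0.00000e+00  0.00000e+00  0.00000e+00  1.00000e+00]]
[[ 1.00000e+00 -6.00000e-02  4.00000e-02  4.49540e+02]
 [-7.00000e-02 -7.60000e-01  6.40000e-01 -7.50780e+02]
 [-0.00000e+00 -6.40000e-01 -7.70000e-01  1.02062e+03]
 [ 0.00000e+00  0.00000e+00  0.00000e+00  1.00000e+00]]
```

View pics/a1.png

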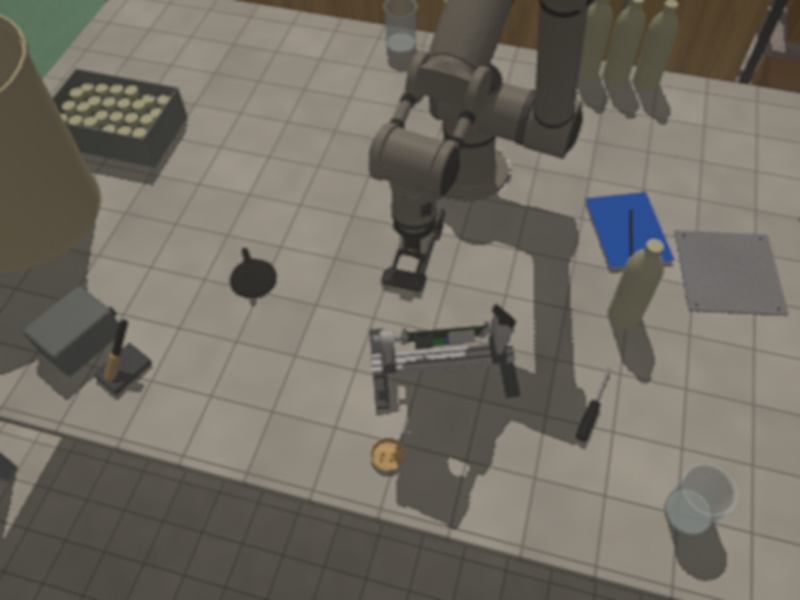

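View pics/a2.png

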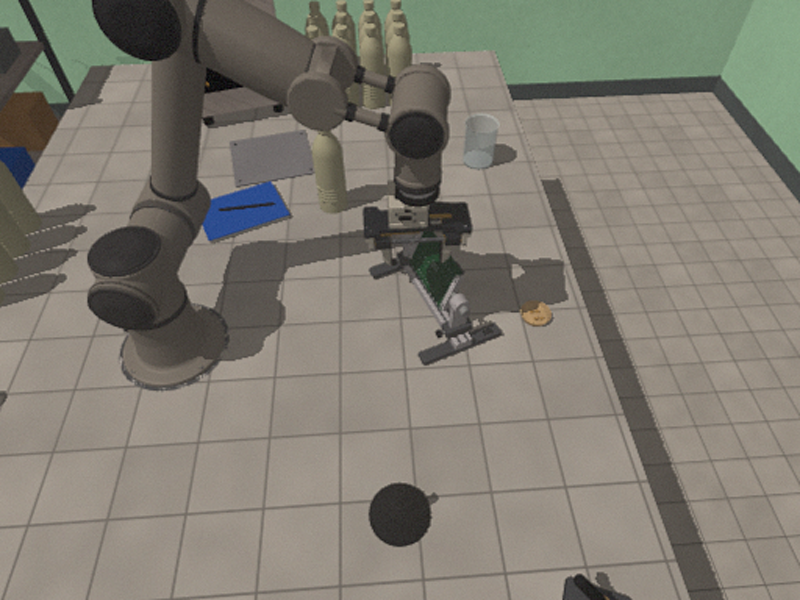

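The scene picture shows the frame at about (440,350), with the knob on its right end at (503,320). The bottle is at (635,285), the funnel at (253,277) and the screwdriver at (593,410). Next I'll localise the frame from depth.

Run:
```python
from h import *
S=np.load("scene.npy");D=np.load("side.npy")
# scene px region of frame
u0,u1,v0,v1=225,345,185,270
R=S[v0:v1,u0:u1].reshape(-1,3)
Q=D[130:240,225:330].reshape(-1,3)
for n,P in(("scene",R),("side",Q)):
    P=P[(P[:,2]>8)&(P[:,2]<215)&(P[:,0]>450)]
    for lo,hi in((8,35),(35,80),(80,120),(120,150),(150,195)):
        p=P[(P[:,2]>lo)&(P[:,2]<hi)]
        if len(p): print(n,lo,hi,len(p),np.percentile(p,[2,50,98],axis=0).round().tolist())
a=cv2.imread("scene.png")[v0:v1,u0:u1];b=cv2.imread("side.png")[125:240,225:330]
H=550
f=lambda i:cv2.resize(i,(395,300),interpolation=cv2.INTER_CUBIC)
cv2.imwrite("pics/b.png",np.hstack([f(a),f(b)]))
# top-down height map 1px=1mm, both
img=np.zeros((400,400,3),np.uint8)
for P,c in((R,0),(Q,0)):
    P=P[~np.isnan(P[:,0])]
    P=P[(P[:,2]>6)&(P[:,2]<215)]
    for x,y,z in P:
        r=int((800-x));cc=int((200-y))
        if 0<=r<400 and 0<=cc<400: cv2.circle(img,(cc,r),1,cv2.applyColorMap(np.uint8([[min(255,z*1.2)]]),cv2.COLORMAP_JET)[0,0].tolist(),-1)
cv2.imwrite("pics/c.png",np.hstack([cv2.resize(img,(600,600))]))
```

```text
scene 8 35 952 [[506.0, -89.0, 8.0], [590.0, 52.0, 21.0], [706.0, 241.0, 35.0]]
scene 35 80 814 [[516.0, -59.0, 35.0], [575.0, 73.0, 40.0], [642.0, 207.0, 66.0]]
scene 80 120 166 [[533.0, -32.0, 81.0], [570.0, 70.0, 98.0], [633.0, 199.0, 119.0]]
scene 120 150 393 [[525.0, -54.0, 121.0], [595.0, 62.0, 138.0], [630.0, 203.0, 150.0]]
scene 150 195 505 [[521.0, 2.0, 150.0], [580.0, 112.0, 163.0], [622.0, 202.0, 187.0]]
side 8 35 686 [[457.0, -91.0, 8.0], [585.0, -34.0, 20.0], [724.0, 389.0, 34.0]]
side 35 80 574 [[494.0, -62.0, 36.0], [581.0, 9.0, 44.0], [639.0, 182.0, 79.0]]
side 80 120 452 [[520.0, -42.0, 81.0], [565.0, 61.0, 100.0], [615.0, 175.0, 119.0]]
side 120 150 463 [[516.0, -57.0, 121.0], [589.0, 36.0, 136.0], [627.0, 170.0, 149.0]]
side 150 195 240 [[553.0, -2.0, 150.0], [598.0, 46.0, 164.0], [622.0, 149.0, 180.0]]
```

View pics/c.png

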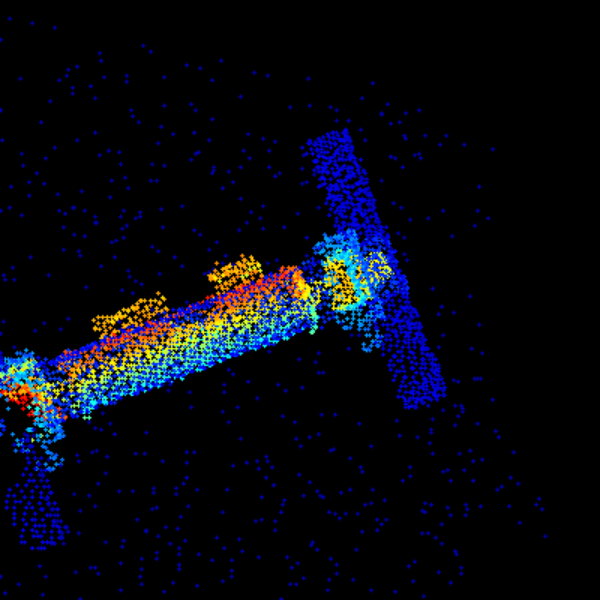

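View pics/b.png

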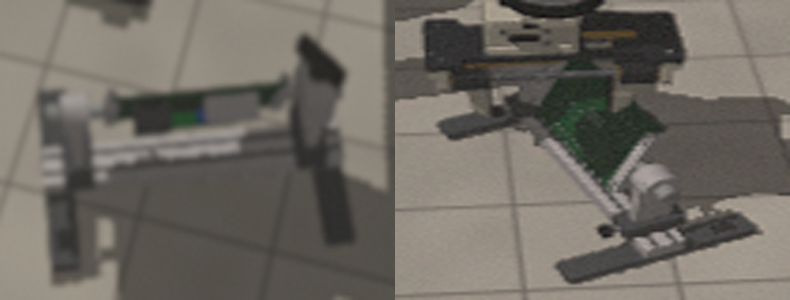

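```bash
cat > fit.py <<'E'
from h import *
from scipy.optimize import least_squares
def plane(P,c0,yaw,th):
    # board solder-face fit: keep points near model, refit normal & offset
    for _ in range(8):
        fx=np.array([np.cos(yaw),np.sin(yaw),0]);fy=np.array([-fx[1],fx[0],0]);z=np.array([0,0,1.])
        n=-fx*np.sin(th)+z*np.cos(th); e=fx*np.cos(th)+z*np.sin(th)
        q=P-c0; k=(abs(q@fy)<65)&(abs(q@e)<52)&(abs(q@n)<10)
        p=P[k]; m=p.mean(0); _,s,V=np.linalg.svd(p-m); nn=V[2]*np.sign(V[2]@n)
        th=np.arctan2(np.hypot(nn[0],nn[1]),nn[2]); yaw=np.arctan2(-nn[1],-nn[0])
        off=(m-c0)@nn-1.5; c0=c0+0.0; fx=np.array([np.cos(yaw),np.sin(yaw),0]); c0=c0-fx*off/np.sin(th)*1.0
    return c0,yaw,th,len(p),s[2]/np.sqrt(len(p))
E
python3 - <<'E'
from fit import *
S=np.load("scene.npy");D=np.load("side.npy")
R=S[185:270,225:345].reshape(-1,3);Q=D[130:240,225:330].reshape(-1,3)
P=np.vstack([R,Q]);P=P[~np.isnan(P[:,0])]
g=np.array([575,78,125.])
for n,X in(("both",P),("side",Q[~np.isnan(Q[:,0])])):
  for t in(1.0,1.2,1.4): print(n,plane(X,g,.34,t))
# feet low points
for n,X in(("scene",R),("side",Q)):
    X=X[(X[:,2]>6)&(X[:,2]<22)]
    yaw=.337;fx=np.array([np.cos(yaw),np.sin(yaw)]);fy=np.array([-fx[1],fx[0]])
    a=(X[:,:2]-g[:2])@fx;b=(X[:,:2]-g[:2])@fy
    for s in(1,-1):
        k=(abs(b-s*115)<45)&(abs(a)<120); h=np.histogram(b[k],np.arange(s*115-45,s*115+46,5))[0]; print(n,s,k.sum(),np.percentile(a[k],[2,50,98]).round(),h)
    k=P[:,2]
# rail and uprights: high points
a=(P[:,:2]-g[:2])@fx;b=(P[:,:2]-g[:2])@fy
for s in(1,-1):
    for lo,hi in((135,148),(148,160),(160,190)):
        k=(abs(b-s*115)<50)&(abs(a)<40)&(P[:,2]>lo)&(P[:,2]<hi)&(abs(b)>92); print(s,lo,k.sum(),np.percentile(a[k],[5,50,95]).round(),np.percentile(b[k],[5,50,95]).round() if k.sum() else 0)
E
```

```text
both (array([572.512777  ,  77.05738365, 125.        ]), np.float64(0.36378673499540587), np.float64(1.1740286323204188), 863, np.float64(3.2810520634457334))
both (array([572.51065387,  77.0629601 , 125.        ]), np.float64(0.36378673499540587), np.float64(1.1740286323204188), 863, np.float64(3.2810520634457334))
both (array([572.51041148,  77.06359674, 125.        ]), np.float64(0.36378673499540587), np.float64(1.1740286323204188), 863, np.float64(3.2810520634457334))
side (array([571.05403259,  76.49480699, 125.        ]), np.float64(0.36294287873206077), np.float64(1.2040896448763836), 633, np.float64(1.3455561291356548))
side (array([571.05327211,  76.49680948, 125.        ]), np.float64(0.36294287873206077), np.float64(1.2040896448763836), 633, np.float64(1.3455561291356548))
side (array([571.05175045,  76.50081631, 125.        ]), np.float64(0.36294287873206077), np.float64(1.2040896448763836), 633, np.float64(1.3455561291356548))
scene 1 239 [-64.  51. 107.] [ 4  4  5  1  6  2  2  2  4 21 30 32 33 37 25 22  3  6]
scene -1 312 [-96.  38.  99.] [ 6 29 49 41 48 36 38 24  2  5 
[... 423 characters left out ...]
-114. -114.]Traceback (most recent call last):
  File "<stdin>", line 20, in <module>
    return _quantile_unchecked(
        a, q, axis, out, overwrite_input, method, keepdims, weights)
    return _ureduce(a,
                    func=_quantile_ureduce_func,
    ...<5 lines>...
                    overwrite_input=overwrite_input,
                    method=method)
    r = func(a, **kwargs)
    result = _quantile(arr,
                       quantiles=q,
    ...<2 lines>...
                       out=out,
                       weights=wgt)
    slices_having_nans = np.isnan(arr[-1, ...])
                                  ~~~^^^^^^^^^
IndexError: index -1 is out of bounds for axis 0 with size 0
```

Emit:
carry_out(deltas=[[[14, 6, 0, -1], [28, 12, 0, -2], [42, 18, 0, -3], [55, 24, 0, -4.07], [55, 24, 15, -4.07], [55, 24, 35, -4.07], [55, 24, 52, -4.07], [55, 24, 60, -4.07], [55, 24, 60, -4.07]]], fingers=0)

```text
time: 1.0
tool_pos: [548.5, 55.0, 231.0]
tcp_rot: [-3.139, -0.001, 1.926]
contact_force: [0.8, -0.4, 0.3]
grip_width: 24.6
```

Run:
```python
from h import *
o=bot.get_obs();print({k:np.round(o[k],2) for k in("time","tool_pos","tcp_rot","contact_force","grip_width")})
a,_=bot.capture("wrist");b,_=bot.capture("side")
cv2.imwrite("pics/d.png",np.hstack([a[:, :],cv2.resize(b[100:260,215:345],(288,384))]))
```

```text
{'time': np.float64(1.0), 'tool_pos': array([548.46,  55.02, 231.04]), 'tcp_rot': array([-3.14, -0.  ,  1.93]), 'contact_force': array([ 0.8 , -0.41,  0.27]), 'grip_width': np.float64(24.63)}
```

View pics/d.png

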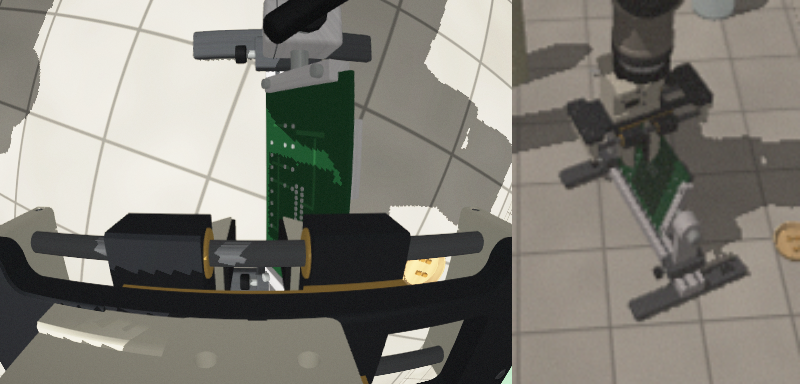

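The wrist view shows the solder face (310,150), with the fingers in front of it on the robot side and still closing. Next I'll push the upper edge over and down.

Emit:
carry_out(deltas=[[[0, 8, 0, 0], [0, 17, 0, 0], [0, 20, 3, 0], [0, 23, 6, 0], [0, 26, 9, 0], [0, 30, 12, 0], [0, 33, 15, 0], [0, 36, 18, 0], [0, 39, 21, 0], [0, 42, 24, 0], [0, 45, 27, 0], [0, 48, 29.5, 0], [0, 51, 32, 0], [0, 53, 34, 0], [0, 55, 35.5, 0], [0, 57, 36.5, 0], [0, 57, 37.5, 0], [0, 57, 38, 0], [0, 57, 38.3, 0], [0, 57, 38.3, 0]]], fingers=0)

```text
time: 3.1
tool_pos: [602.9, 75.0, 194.2]
tcp_rot: [3.14, 0.0, 1.926]
contact_force: [0.8, 1.1, 2.7]
grip_width: 0.5
```

Run:
```python
from h import *
o=bot.get_obs();print({k:np.round(o[k],2) for k in("time","tool_pos","tcp_rot","contact_force","grip_width")})
a,_=bot.capture("wrist");b,d,W=world("side");np.save("side2.npy",W)
cv2.imwrite("pics/e.png",np.hstack([a[:, :],cv2.resize(b[100:260,215:345],(288,384))]))
yaw=.36;fx=np.array([np.cos(yaw),np.sin(yaw),0]);fy=np.array([-fx[1],fx[0],0]);C=np.array([572,74,0.])
P=W.reshape(-1,3);P=P[~np.isnan(P[:,0])]-C;A=np.c_[P@fx,P@fy,P[:,2]]
k=(abs(A[:,0])<53)&(abs(A[:,1])<72)&(A[:,2]>100)&(A[:,2]<150)
B=A[k]
for _ in range(6):
    c,*_r=np.linalg.lstsq(np.c_[B[:,:2],np.ones(len(B))],B[:,2],rcond=None)
    r=A[k][:,2]-np.c_[A[k][:,:2],np.ones(k.sum())]@c; B=A[k][abs(r)<5]
print(c,len(B),k.sum())
```

```text
{'time': np.float64(3.1), 'tool_pos': array([602.95,  75.02, 194.25]), 'tcp_rot': array([3.14, 0.  , 1.93]), 'contact_force': array([0.76, 1.1 , 2.7 ]), 'grip_width': np.float64(0.55)}
[6.23723406e-02 6.77900163e-04 1.29014749e+02] 714 738
```

View pics/e.png

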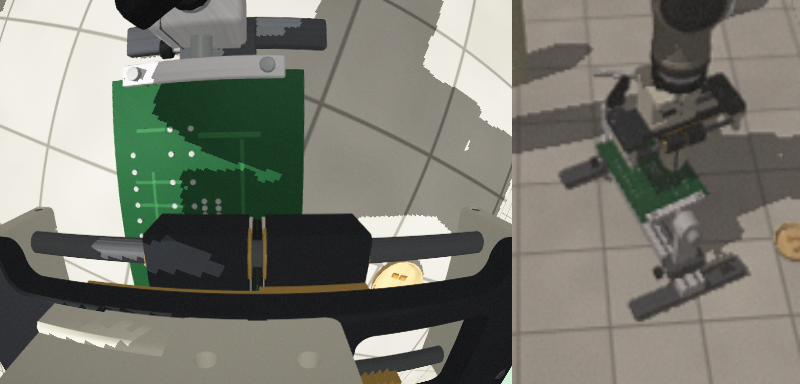

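The board is nearly level (slope about 0.06) with the solder side up. I'll push down slightly more.

Emit:
carry_out(deltas=[[[0, 0, 1, 0], [0, 0, 1.8, 0], [0, 0, 2, 0], [0, 0, 2, 0], [0, 0, 2, 0]]])

```text
time: 3.7
tool_pos: [602.6, 74.8, 192.0]
tcp_rot: [3.141, 0.0, 1.926]
contact_force: [3.6, 1.8, 3.4]
grip_width: 0.2
```

```bash
cat > lev.py <<'E'
from h import *
def level():
    o=bot.get_obs();print({k:np.round(o[k],2) for k in("time","tool_pos","tcp_rot","contact_force","grip_width")})
    yaw=.36;fx=np.array([np.cos(yaw),np.sin(yaw),0]);fy=np.array([-fx[1],fx[0],0]);C=np.array([572,74,0.])
    for n in("side","scene"):
        b,d,W=world(n);np.save(n+"2.npy",W);cv2.imwrite(n+"2.png",b)
        P=W.reshape(-1,3);P=P[~np.isnan(P[:,0])]-C;A=np.c_[P@fx,P@fy,P[:,2]]
        A=A[(abs(A[:,0])<53)&(abs(A[:,1])<72)&(A[:,2]>100)&(A[:,2]<150)];B=A
        for _ in range(8):
            M=lambda X:np.c_[X[:,:2],np.ones(len(X))]
            c,*_r=np.linalg.lstsq(M(B),B[:,2],rcond=None)
            B=A[abs(A[:,2]-M(A)@c)<5]
        print(n,c.round(4),len(B),len(A),np.ptp(B[:,0]).round())
level()
E
python3 lev.py
```

```text
{'time': np.float64(3.7), 'tool_pos': array([602.65,  74.77, 192.04]), 'tcp_rot': array([3.14, 0.  , 1.93]), 'contact_force': array([3.55, 1.75, 3.43]), 'grip_width': np.float64(0.17)}
side [-6.200000e-03  7.000000e-04  1.290817e+02] 673 712 106.0
scene [-7.000000e-03  8.000000e-04  1.273277e+02] 592 635 105.0
```

Both cameras now put the board level, within 0.01 rad. Next I'll back off straight up and look at the knob.

Emit:
carry_out(deltas=[[[0, 0, -3, 0], [0, 0, -12, 0], [0, 0, -30, 0], [0, 0, -55, 0], [15, -15, -75, 0], [30, -30, -80, 0], [30, -30, -80, 0], [30, -30, -80, 0]]], fingers=50)

```text
time: 4.6
tool_pos: [563.8, 92.4, 272.2]
tcp_rot: [-3.142, 0.0, 1.926]
contact_force: [-0.2, 0.3, -0.0]
grip_width: 49.9
```

Run:
```python
from lev import *
m=bot.camera_model("wrist");a,d=bot.capture("wrist")
K=np.array(m["K"]);T=np.linalg.inv(np.array(m["camera_from_world"]))
v,u=np.mgrid[:384,:512];x=(u-K[0,2])/K[0,0];y=(v-K[1,2])/K[1,1];r=np.hypot(x,y)+1e-9
t=np.tan(r)/r;P=np.stack([x*t*d,y*t*d,d],-1);W=P@T[:3,:3].T+T[:3,3];W[(d<=0)|(r>1.4)]=np.nan
np.save("wrist2.npy",W);np.save("wristim.npy",a)
print(T.round(2))
k=(W[...,2]>170)&(W[...,2]<196)&(abs(W[...,0]-532)<50)&(abs(W[...,1]-182)<50)
p=W[k];print(len(p),np.median(p,0).round(1))
top=p[abs(p[:,2]-np.percentile(p[:,2],70))<6][:,:2].astype(np.float32);print(cv2.minAreaRect(top), np.percentile(p[:,2],[5,50,95]))
for n in("side2","scene2"):
    S=np.load(n+".npy");q=S[(S[...,2]>164)&(S[...,2]<192)&(abs(S[...,0]-532)<45)&(abs(S[...,1]-182)<45)]
    if len(q)>5:print(n,len(q),q.mean(0).round(1),cv2.minAreaRect(q[:,:2].astype(np.float32)))
o=a.copy();o[k]=(0,0,255)
cv2.imwrite("pics/f.png",cv2.resize(np.hstack([a[:200,150:406],o[:200,150:406]]),(800,312)))
```

```text
{'time': np.float64(4.6), 'tool_pos': array([563.81,  92.45, 272.17]), 'tcp_rot': array([-3.14,  0.  ,  1.93]), 'contact_force': array([-0.19,  0.26, -0.02]), 'grip_width': np.float64(49.9)}
side [-6.90000e-03  6.00000e-04  1.29133e+02] 968 972 106.0
scene [-8.900000e-03 -1.100000e-03  1.270013e+02] 962 1024 106.0
[[ 9.4000e-01  3.4000e-01  9.0000e-02  5.4077e+02]
 [ 3.5000e-01 -9.1000e-01 -2.3000e-01  1.5429e+02]
 [-0.0000e+00  2.5000e-01 -9.7000e-01  3.6312e+02]
 [ 0.0000e+00  0.0000e+00  0.0000e+00  1.0000e+00]]
2094 [530.1 182.5 183.6]
((529.82763671875, 183.8611297607422), (55.82831954956055, 14.6570405960083), 57.51740646362305) [178.65054574 183.61247613 185.06322325]
side2 8 [519.6 162.1 175.3] ((519.2294311523438, 161.2307586669922), (7.029447078704834, 13.636275291442871), 80.65237426757812)
scene2 120 [535.5 181.9 180. ] ((534.2146606445312, 181.84368896484375), (54.63638687133789, 16.82581901550293), 56.80643081665039)
```

View pics/f.png

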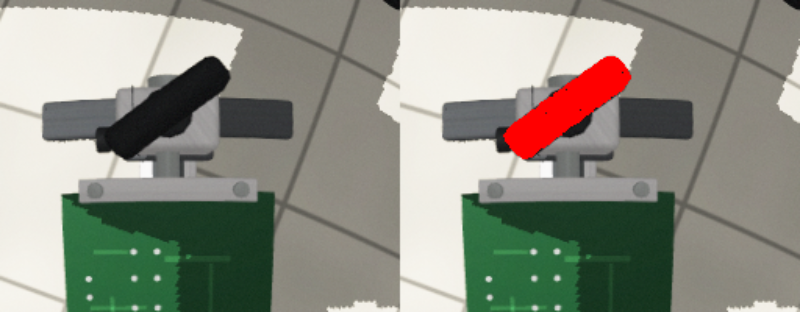

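The board is still level after release. The knob bar is centred at about (530,183.5) and points 57.5° in the world frame, so the knob reads about 0.2. I'll move above it and grip it.

Emit:
carry_out(deltas=[[[14, 0, 0, 1.5], [28, 0, 0, 3], [42, 0, 0, 4.5], [56, 0, 0, 6], [70, 0, 0, 7.5], [84, 0, 0, 9], [97, 0, 0, 10.5], [97, 0, 0, 10.5], [97, 0, 15, 10.5], [97, 0, 30, 10.5], [97, 0, 42, 10.5], [97, 0, 50, 10.5], [97, 0, 50, 10.5], [97, 0, 50, 10.5]]], fingers=50)

```text
time: 6.15
tool_pos: [530.5, 183.3, 222.1]
tcp_rot: [3.141, -0.0, 1.01]
contact_force: [-0.5, 0.7, 0.5]
grip_width: 50.1
```

Emit:
carry_out(deltas=[[[0, 0, 0, 0], [0, 0, 0, 0], [0, 0, 0, 0], [0, 0, 0, 0], [0, 0, 0, 0], [0, 0, 0, 0], [0, 0, 0, 0]]], fingers=8)

```text
time: 6.85
tool_pos: [530.5, 183.4, 222.2]
tcp_rot: [3.141, -0.0, 1.01]
contact_force: [1.9, -0.7, 1.1]
grip_width: 20.2
```

Emit:
carry_out(deltas=[[[0, 0, 0, 0], [0, 0, 0, 0], [0, 0, 0, 0]]])

```text
time: 7.15
tool_pos: [530.5, 183.4, 222.2]
tcp_rot: [3.141, -0.0, 1.01]
contact_force: [2.5, -2.3, 2.6]
grip_width: 20.3
```

Run:
```python
from h import *
o=bot.get_obs();print({k:np.round(o[k],2) for k in("time","joint_positions","tool_pos","contact_force","moment","grip_width")})
```

```text
{'time': np.float64(7.15), 'joint_positions': array([ 0.2 ,  0.47,  1.53, -0.  ,  1.14,  0.76]), 'tool_pos': array([530.47, 183.36, 222.19]), 'contact_force': array([ 2.51, -2.29,  2.64]), 'moment': array([-0.3 , -0.31,  0.03]), 'grip_width': np.float64(20.27)}
```

The fingers stopped at 20 mm, which fits the round hub below the 14 mm bar. I'll open, go up 9 mm and close again.

Emit:
carry_out(deltas=[[[0, 0, 0, 0], [0, 0, 0, 0], [0, 0, -5, 0], [0, 0, -9, 0], [0, 0, -9, 0]]], fingers=30)

```text
time: 7.65
tool_pos: [530.4, 183.7, 231.7]
tcp_rot: [3.141, -0.001, 1.01]
contact_force: [0.2, -0.8, -0.0]
grip_width: 29.8
```

Emit:
carry_out(deltas=[[[0, 0, 0, 0], [0, 0, 0, 0], [0, 0, 0, 0], [0, 0, 0, 0], [0, 0, 0, 0], [0, 0, 0, 0], [0, 0, 0, 0]]], fingers=8)

```text
time: 8.35
tool_pos: [530.4, 183.3, 230.9]
tcp_rot: [3.141, 0.0, 1.01]
contact_force: [3.2, -0.9, -2.7]
grip_width: 13.6
```

Emit:
carry_out(deltas=[[[0, 0, 0, 0.8], [0, 0, 0, 1.6], [0, 0, 0, 2.4], [0, 0, 0, 3.2], [0, 0, 0, 4], [0, 0, 0, 4.8], [0, 0, 0, 5.6], [0, 0, 0, 6.4], [0, 0, 0, 7.2], [0, 0, 0, 8], [0, 0, 0, 8.8], [0, 0, 0, 9.6], [0, 0, 0, 10.4], [0, 0, 0, 11.2], [0, 0, 0, 12], [0, 0, 0, 12.8], [0, 0, 0, 13.6], [0, 0, 0, 14], [0, 0, 0, 14], [0, 0, 0, 14]]])

```text
time: 10.35
tool_pos: [530.4, 183.2, 230.9]
tcp_rot: [3.141, -0.001, -0.211]
contact_force: [3.2, -3.6, -2.3]
grip_width: 14.0
```

```bash
cat > st.py <<'E'
from h import *
o=bot.get_obs();print({k:np.round(o[k],2) for k in("time","joint_positions","tool_pos","tcp_rot","contact_force","moment","grip_width")})
E
python3 st.py
```

```text
{'time': np.float64(10.35), 'joint_positions': array([ 0.2 ,  0.46,  1.52, -0.  ,  1.16,  1.98]), 'tool_pos': array([530.42, 183.19, 230.87]), 'tcp_rot': array([ 3.14, -0.  , -0.21]), 'contact_force': array([ 3.2 , -3.6 , -2.33]), 'moment': array([-0.51, -0.51, -0.09]), 'grip_width': np.float64(13.97)}
```

Emit:
carry_out(deltas=[[[0, 0, 0, 0.5], [0, 0, 0, 1], [0, 0, 0, 1.5], [0, 0, 0, 2], [0, 0, 0, 2], [0, 0, 0, 2]]])

```text
time: 10.95
tool_pos: [530.4, 183.2, 230.9]
tcp_rot: [3.141, -0.001, -0.386]
contact_force: [3.6, -4.5, -3.0]
grip_width: 13.7
```

```bash
python3 st.py
```

```text
{'time': np.float64(10.95), 'joint_positions': array([ 0.2 ,  0.46,  1.52, -0.  ,  1.16,  2.15]), 'tool_pos': array([530.39, 183.2 , 230.87]), 'tcp_rot': array([ 3.14, -0.  , -0.39]), 'contact_force': array([ 3.55, -4.53, -3.02]), 'moment': array([-0.51, -0.55, -0.04]), 'grip_width': np.float64(13.67)}
```

Emit:
carry_out(deltas=[[[0, 0, 0, 0.3], [0, 0, 0, 0.6], [0, 0, 0, 0.6], [0, 0, 0, 0.6]]])

```text
time: 11.35
tool_pos: [530.3, 183.2, 230.9]
tcp_rot: [3.141, -0.001, -0.437]
contact_force: [3.2, -3.8, -2.3]
grip_width: 14.0
```

```bash
python3 st.py
```

```text
{'time': np.float64(11.35), 'joint_positions': array([ 0.2 ,  0.46,  1.52, -0.  ,  1.16,  2.2 ]), 'tool_pos': array([530.34, 183.23, 230.91]), 'tcp_rot': array([ 3.14, -0.  , -0.44]), 'contact_force': array([ 3.24, -3.78, -2.29]), 'moment': array([-0.58, -0.53,  0.72]), 'grip_width': np.float64(14.0)}
```

The wrist moment jumped to 0.7 N m, so the stop is reached. I'll release, lift and check.

Emit:
carry_out(deltas=[[[0, 0, 0, 0], [0, 0, 0, 0], [0, 0, 0, 0], [0, 0, 0, 0], [0, 0, -8, 0], [0, 0, -25, 0], [-25, 0, -50, 0], [-50, 0, -70, 0], [-70, 0, -80, 0], [-70, 0, -80, 0], [-70, 0, -80, 0]]], fingers=40)

```text
time: 12.45
tool_pos: [466.9, 213.3, 311.5]
tcp_rot: [-3.141, -0.001, -0.438]
contact_force: [0.6, -0.3, -0.1]
grip_width: 39.5
```

Run:
```python
from lev import *
m=bot.camera_model("wrist");a,d=bot.capture("wrist")
K=np.array(m["K"]);T=np.linalg.inv(np.array(m["camera_from_world"]))
v,u=np.mgrid[:384,:512];x=(u-K[0,2])/K[0,0];y=(v-K[1,2])/K[1,1];r=np.hypot(x,y)+1e-9
t=np.tan(r)/r;W=np.stack([x*t*d,y*t*d,d],-1)@T[:3,:3].T+T[:3,3];W[(d<=0)|(r>1.4)]=np.nan
k=(W[...,2]>176)&(W[...,2]<192)&(abs(W[...,0]-530)<45)&(abs(W[...,1]-183)<45)
p=W[k];print(len(p),cv2.minAreaRect(p[:,:2].astype(np.float32)) if len(p)>5 else 0)
b=cv2.imread("scene2.png")
cv2.imwrite("pics/g.png",np.hstack([a,cv2.resize(b[150:300,220:332],(287,384))]))
```

```text
{'time': np.float64(12.45), 'tool_pos': array([466.95, 213.3 , 311.45]), 'tcp_rot': array([-3.14, -0.  , -0.44]), 'contact_force': array([ 0.55, -0.32, -0.12]), 'grip_width': np.float64(39.48)}
side [-6.600000e-03  3.000000e-04  1.291753e+02] 972 976 106.0
scene [-1.130000e-02 -2.300000e-03  1.271722e+02] 1249 1341 106.0
1374 ((529.8722534179688, 183.80441284179688), (14.141971588134766, 55.839935302734375), 67.08671569824219)
```

View pics/g.png

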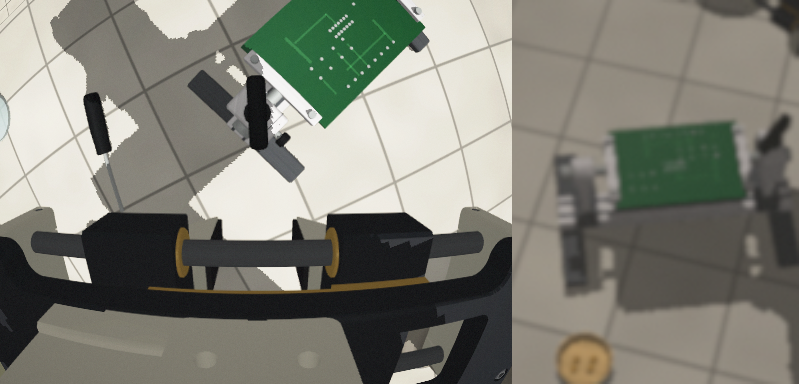

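The picture shows the solder side up and level, and the knob bar at (257,112). The bar points −22.9°, which gives a knob value of about 1.6, its stop. Handing in.

```bash
python3 -c "
from plant import bot
print(bot.close_job())"
```

```text
the job is handed in; nothing more can be done
None
```

The board lies level with its solder side up, and the T-knob is turned clockwise to its stop. I handed the job in at about 12.5 s with the gripper clear of everything.

- **Board:** I pushed the upper edge over and down with the closed fingers. After locking and release, the last depth fits put it within about 0.01 rad of level (side camera −0.007, scene camera −0.011).
- **Knob:** I turned it until the moment at the wrist jumped from nearly zero to 0.7 N m. The last wrist picture put the bar at −22.9°, a knob value of about 1.6, which is the stop.
- **Failed first grip:** The fingers first closed at about 20 mm, probably on the hub below the bar. I opened them, went up 9 mm and gripped the bar itself at 14 mm.
- **Disagreement:** The two cameras differ by about 2 mm on the board's height, which is in line with their calibration. They agree on its tilt.
- **Bystanders:** I planned no contact with the bottle, funnel or screwdriver, and no force reading suggested any. I didn't measure their positions again at the end.

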